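# Wake the kitchen scale, switch its unit and start its timer

## Task

Set the kitchen scale going for a rice soak in the mixing bowl that stands on it: with the fingertips tap its round on key to wake and zero it, then the small square unit key to change it to grams, then the long timer key to start its clock. Tap lightly, and let each key come fully back up before you tap the next. Do not pick up, tip or shift the scale, the bowl or anything else on the board, and finish clear of the scale with all its keys up.

Things in the scene. Friction and masses are not known exactly. Their poses are not given: they have to be found in the camera images.
- scale: Digital kitchen scale, loose, 0.75 kg, rubber feet, white, 250 mm deep (x) by 210 mm wide (y). Steel platform at the back, top 28 mm up; in front of it a strip, face 22 mm up, with a dark display and three grey keys in a row along y at x = -102 mm. Origin: centre of the underside, on the board; x from the key edge to the back (away from the robot but for yaw), y left seen from the keys, z up.
- on_key_top (a point): Centre of the top face of the on key: a round grey key 26 mm in diameter, at the left of the row seen from the robot (68 mm to the left of the middle key). Its top stands 6 mm above the housing face, 28 mm above the board. It moves with the key.
- on_key (a joint): How far the on key is pressed, in m: 0 up, 0.005 fully down (1 mm proud of the housing). A spring key: it starts to move at 2 N, is 2 mm down at 4 N and fully down at 7 N; it counts as tapped beyond 0.002 and springs back by itself.
- unit_key_top (a point): Centre of the top face of the unit key: a small square grey key, 20 x 20 mm, in the middle of the row. Top 28 mm above the board, 6 mm above the housing face; moves with the key.
- unit_key (a joint): How far the unit key is pressed, in m: same spring, travel and values as the on key.
- timer_key_top (a point): Centre of the top face of the timer key: a long grey bar, 46 mm along the row by 18 mm, at the right of the row seen from the robot (68 mm to the right of the middle key). Top 28 mm above the board, 6 mm above the housing face; moves with the key.
- timer_key (a joint): How far the timer key is pressed, in m: same spring, travel and values as the on key.
- bowl: Stainless mixing bowl, loose and empty, about 0.28 kg, 173 mm across the rolled rim and 64 mm high, standing near the middle of the scale's platform, 92 mm above the board at the rim. Its rim ends at least 50 mm behind the centres of the keys. Origin: centre of its foot's underside; z up.
- sushi_mold: Bystander, loose: round translucent plastic sushi mold with its lid on, 76 mm across, 46 mm high to the top of the thumb bar. Origin: centre of the underside, on the board.
- food_cup: Bystander, loose: green silicone food cup, open, 74 mm across the rim, 33 mm high. Origin: centre of the underside, on the board.
- leaf_rest: Bystander, loose: white ceramic chopstick rest shaped like a leaf, 62 x 30 mm plus a short stalk, 10 mm high. Origin: centre of the underside, on the board.
- caddy: Bystander, loose: white plastic tilt-out drawer tray, a trough 60 mm deep, 316 mm long over its screw ears (along its y), 62 mm high, lying along the left side of the board. Origin: centre of the underside, on the board. The board's top lies 22 mm above the worktop and carries everything listed.
Not all that is in view belongs to the job. Of the things shaped like the bowl, the stainless one is meant.

How it is judged:
By the outcome, as a careful person would: the job done as asked, in the order asked, and still so for the second after the job is handed in, with the robot touching nothing.
It also fails if it takes over 40 s, if anything falls off the work surface, if the arm or the gripper's body presses on something with over 40 N, if the wrist force passes 120 N, or if a joint passes its speed limit or range.

## Robot

A 6-joint arm with a two-finger parallel gripper is mounted at the origin on the work surface. World frame = base frame: x ahead of the robot, y to its left, z up, the work surface at z = 0. Lengths are in m, angles in rad, forces in N, time in s.
With the tool pointing down it reaches from about 0.3 to 0.875 m from the base axis. Payload 6.4 kg.
Tool frame: the origin (TCP) lies midway between the tips of the shut fingers; the grasp point (between the pads) lies 19 mm behind it (ctrl.pinch_z is the distance from the TCP to the grasp point, in m); z points along the fingers, y is the line along which they close (so a half turn about z gives the same grasp; the last joint's range is limited). The gripper opens to 85 mm and grips with 20 to 120 N. Pads are 22 mm wide; open, the fingers measure 114 mm over their backs; the gripper's body (76 mm by 85 mm) begins 54 mm behind the grasp point. The pads swing forward as they close: fully open they stand 13 mm farther back than shut.
Start: joints at [0.961, 0.181, 1.607, -0, 1.354, -0.206], TCP at [0.226, 0.529, 0.207] pointing down, gripper open.
Joint ranges: [-2.99, 2.99], [-0.89, 2.07], [0.3, 2.58], [-1.14, 4.28], [0, 2.63], [-3.12, 3.12]. Speed limits (rad/s): [2.57, 2.57, 3.01, 3.14, 3.14, 3.14].

## Interface

Orientations are given as a unit quaternion [w, x, y, z].
In Python, from bench import ctrl gives the robot as it stands.
- The arm moves only by the tool apply_moves, never from a script. Its argument "moves" is a list of rows, each an object with "jaw": the opening, from 0 (shut) to 1 (fully open); "offset": the shift along the tool's x, y, z in mm, a list of three; "rot": the turn, a rotation vector about the tool's x, y, z in degrees, a list of three. In form: [{"jaw": jaw, "offset": [dx, dy, dz], "rot": [ax, ay, az]}, ...]. A call has exactly 5 rows; each row shifts and turns the commanded pose from where the row before left it, along the tool's axes as they then stand; what a row does not reach is not made up. A row lasts 1/8 s, in which the tool goes at most 62.5 mm and 10.7 degrees, less where a joint would pass 70% of its speed; a pose out of reach is approached as far as the arm can. A call is refused whole if a number of a shift passes 62.5 or a number of a turn 10.7, either way. A call with a gripper value outside its range is refused whole. The fingers move at their own pace and stop on an object; the grip force is fixed at half the most. Time passes only in rows, so rows that do not move let the fingers close, or fill a call up. It gives the time, the measured TCP pose, the force, the opening and the grip force at its end, in the units of the state.
- ctrl.get_obs(): the state, without advancing time (a new reading comes with each control period).
- ctrl.camera(name): name is "scene" or "top" or "wrist"; returns (picture, depth): 420x560x3 uint8, red, green, blue; 420x560 float32, m along the optical axis (not along the pixel's ray), 0 where there is no reading.
- ctrl.camera_params(name): a dict with "K" (3x3 intrinsics, pixels), "cam_to_world" (4x4, takes a point from camera to world coordinates); the wrist camera has in their place "mount" (4x4, takes a point from camera to tool coordinates, whose origin is the TCP and whose axes are the flange's). Camera axes: x right, y down, z forward; pixel columns grow to the right and rows downward; lengths in m; the calibration is good to about 2 mm. The wrist camera is an equidistant fisheye: a pixel r from the principal point sees the ray r / f radians off the axis. A picture is of the moment at which its call begins: read the wrist's pose just before it. camera_params takes no time and is no camera call.
- ctrl.hand_in(): hands the job in; it is judged then, once.
Trained networks look in the newest picture that a camera, given by its name, has taken for a name from the list of things; names that differ only in an ending like _2 or _b are one class to them, and where a whole thing is asked for, a point or a joint stands for the part that bears it (a point fixed in the world has none). Each returns a list of dicts, best first, with "score" (0 to 1); they miss things now and then, are a little off and sometimes report something else, mostly with a low value. They report only what shows in the picture. A call takes as long as a camera call. They do not tell look-alikes from the thing itself.
- ctrl.outline_of(camera, target): "region" (420x560 bool, what is visible of it) and "position" ([column, row] in pixels, amid what is visible of it).
The state is a dict: "time_s": time; "q": joint angles; "dq": joint speeds; "joint_efforts": joint torques, N m; "eef_pos": TCP position; "eef_rot": TCP orientation; "wrist_force": force on the tool from outside, world axes, zero at the start; "torque": the same for the moment, N m; "opening": opening from 0.0 (shut) to 1.0 (fully open); "grasp_force": force on a finger pad.
Only numpy, scipy, OpenCV 4.12 (cv2) and the standard library are available. Lean on these libraries where they do the work, as an engineer would, in place of code of your own. Each camera call takes 0.05 s, during which the arm holds its last target. There are 200 camera calls.

## Working session

There is one attempt and no reset: what is moved stays moved. The work goes in short steps, Python scripts to look and compute and a tool call to move; the robot and the scene stay as the last step left them, time stands still between calls to the robot, and variables do not carry over. Pictures are saved under pics/ and viewed, at most 11 in all, crops included, and the job is handed in when it is done.

Besides the shell and the picture viewer there is one more tool, called in YAML: its name, and indented under it one key for each argument. apply_moves: Moves the arm, as the interface text tells. Its arguments: {"type":"object","properties":{"moves":{"type":"array"}},"required":["moves"]}

```bash
mkdir -p pics; cat > h.py <<'E'
import numpy as np,cv2
from bench import ctrl
def world(cam,d,px,z=None):
    p=ctrl.camera_params(cam);K=np.array(p["K"]);T=np.array(p["cam_to_world"])
    r=np.linalg.inv(K)@np.array([px[0],px[1],1.0])
    if z is None:
        return T[:3,:3]@(r*d[int(round(px[1])),int(round(px[0]))])+T[:3,3]
    v=T[:3,:3]@r; return T[:3,3]+v*(z-T[2,3])/v[2]
E
python3 - <<'E'
from h import *
for c in ("top","scene"):
    im,d=ctrl.camera(c); cv2.imwrite(f"pics/{c}0.png",im[:,:,::-1])
    for n in ("on_key_top","unit_key_top","timer_key_top","scale","bowl"):
        for r in ctrl.outline_of(c,n)[:2]:
            p=r["position"];m=r["region"]; print(c,n,round(r["score"],2),np.round(p),m.sum(),np.round(world(c,d,p),4),np.round(world(c,d,p,.05),4))
o=ctrl.get_obs();print(o["eef_pos"],o["eef_rot"],o["time_s"])
E
```

```text
top on_key_top 0.54 [292. 170.] 115 [ 0.5213 -0.0194  0.0512] [ 0.5215 -0.0195  0.05  ]
top on_key_top 0.33 [353. 161.] 187 [ 0.5455 -0.154   0.0516] [ 0.5459 -0.1543  0.05  ]
top unit_key_top 0.65 [325. 165.] 71 [ 0.5354 -0.0931  0.0502] [ 0.5354 -0.0931  0.05  ]
top timer_key_top 0.58 [353. 155.] 212 [ 0.5578 -0.1528  0.0524] [ 0.5585 -0.1533  0.05  ]
top scale 0.74 [313. 148.] 5691 [ 0.5751 -0.0665  0.0449] [ 0.5736 -0.066   0.05  ]
top bowl 0.84 [310.  91.] 5103 [ 0.7019 -0.0571  0.0569] [ 0.7049 -0.0576  0.05  ]
top bowl 0.61 [434. 311.] 5709 [ 0.2256 -0.3397  0.0014] [ 0.2311 -0.3206  0.05  ]
scene timer_key_top 0.45 [202. 174.] 112 [ 0.5522 -0.1516  0.0452] [ 0.5541 -0.1474  0.05  ]
scene scale 0.68 [209. 231.] 5168 [0.6278 0.004  0.0495] [0.6279 0.0044 0.05  ]
scene bowl 0.78 [171. 206.] 4573 [ 0.6627 -0.0991  0.0576] [ 0.6607 -0.1054  0.05  ]
scene bowl 0.71 [421. 221.] 4229 [0.212  0.2393 0.0052] [0.2456 0.257  0.05  ]
[0.22591672 0.52877101 0.20679413] [ 1.03281133e-05  2.00539499e-01  9.79685618e-01 -3.49228211e-07] 0.6
```

```bash
python3 - <<'E'
import cv2
a=cv2.imread("pics/top0.png"); cv2.imwrite("pics/top0c.png",cv2.resize(a[20:220,180:440],None,fx=3,fy=3,interpolation=cv2.INTER_CUBIC))
E
```

```text
(no output)
```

View pics/top0.png

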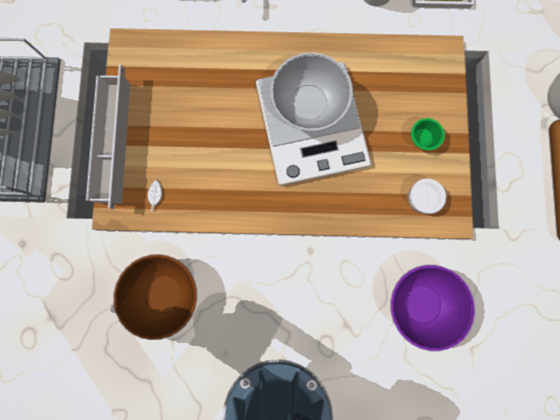

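View pics/top0c.png

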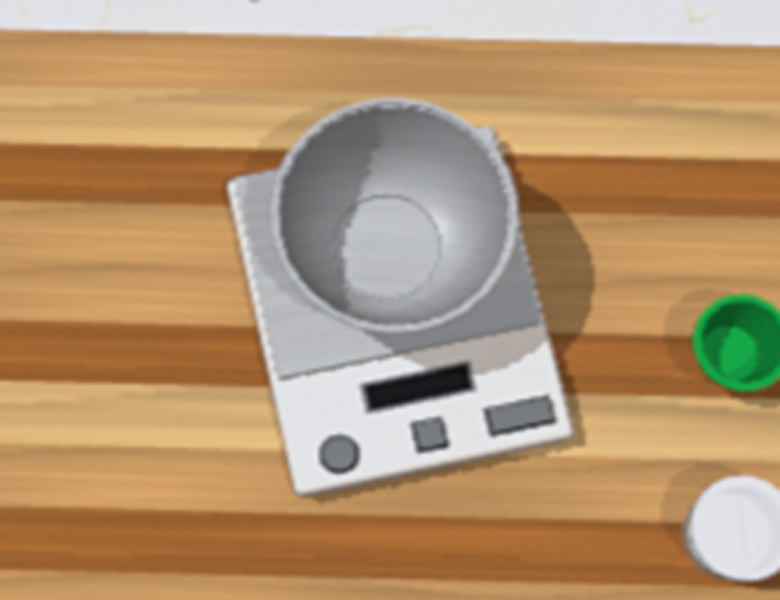

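View pics/scene0.png

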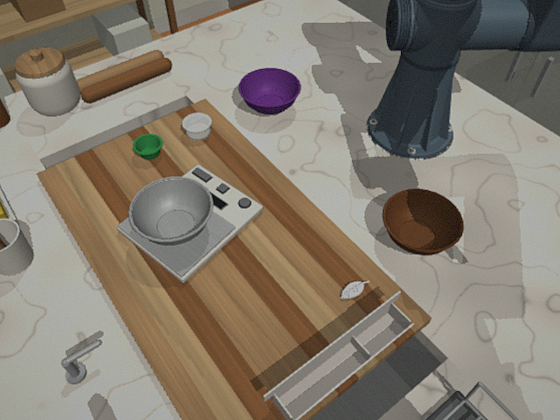

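The crop shows the scale yawed about 13.5°. The stainless bowl is on it, and the on, unit and timer keys are at about (293,171), (323,165) and (353,158) in the top image. The scene view agrees, so I'm moving above the on key.

apply_moves:
  moves:
    - {"jaw":0,"offset":[-46,-37,0],"rot":[0,0,0]}
    - {"jaw":0,"offset":[-46,-37,0],"rot":[0,0,0]}
    - {"jaw":0,"offset":[-46,-37,0],"rot":[0,0,0]}
    - {"jaw":0,"offset":[-46,-37,0],"rot":[0,0,0]}
    - {"jaw":0,"offset":[-46,-37,0],"rot":[0,0,0]}

```text
time_s: 1.23
eef_pos: [0.3654, 0.2667, 0.2071]
eef_rot: [0.0, 0.2, 0.98, 0.0]
wrist_force: [0.9, 0.7, 0.2]
opening: 0.002
grasp_force: 0.0
```

apply_moves:
  moves:
    - {"jaw":0,"offset":[-46,-37,0],"rot":[0,0,0]}
    - {"jaw":0,"offset":[-46,-37,0],"rot":[0,0,0]}
    - {"jaw":0,"offset":[-46,-37,0],"rot":[0,0,0]}
    - {"jaw":0,"offset":[-30,-30,0],"rot":[0,0,0]}
    - {"jaw":0,"offset":[0,0,0],"rot":[0,0,-10]}

```text
time_s: 1.85
eef_pos: [0.465, 0.0697, 0.207]
eef_rot: [0.0, 0.115, 0.993, -0.0]
wrist_force: [-0.3, 0.4, 1.0]
opening: 0.001
grasp_force: 0.0
```

apply_moves:
  moves:
    - {"jaw":0,"offset":[0,0,0],"rot":[0,0,-10]}
    - {"jaw":0,"offset":[0,0,0],"rot":[0,0,-10]}
    - {"jaw":0,"offset":[0,0,0],"rot":[0,0,-6.6]}
    - {"jaw":0,"offset":[0,0,0],"rot":[0,0,0]}
    - {"jaw":0,"offset":[0,0,0],"rot":[0,0,0]}

```text
time_s: 2.48
eef_pos: [0.4638, 0.0726, 0.2069]
eef_rot: [0.0, -0.116, 0.993, -0.0]
wrist_force: [-0.7, -0.7, -0.2]
opening: 0.002
grasp_force: 0.0
```

```bash
cat >> h.py <<'E'
from scipy.spatial.transform import Rotation as R
def tool():
    o=ctrl.get_obs();q=o["eef_rot"];return o,R.from_quat([q[1],q[2],q[3],q[0]]).as_matrix(),np.array(o["eef_pos"])
def wworld(px,z,Rt,p):
    c=ctrl.camera_params("wrist");K=np.array(c["K"]);M=np.array(c["mount"])
    u=np.array([(px[0]-K[0,2])/K[0,0],(px[1]-K[1,2])/K[1,1]]);t=np.linalg.norm(u)
    r=np.r_[u/t*np.sin(t),np.cos(t)]
    v=Rt@M[:3,:3]@r;o=Rt@M[:3,3]+p
    return o+v*(z-o[2])/v[2]
def show(name):
    o,Rt,p=tool();im,d=ctrl.camera("wrist");cv2.imwrite(f"pics/{name}.png",im[:,:,::-1])
    print(o["time_s"],p,"yaw x",np.degrees(np.arctan2(Rt[1,0],Rt[0,0])),"open",o["opening"],"F",o["wrist_force"],"z",Rt[:,2])
    for n in ("on_key_top","unit_key_top","timer_key_top"):
        for r in ctrl.outline_of("wrist",n)[:3]:
            w=wworld(r["position"],.05,Rt,p);ys,xs=np.where(r["region"])
            print(n,round(r["score"],2),np.round(r["position"]),len(xs),np.ptp(xs),np.ptp(ys),np.round(w,4),"tool mm",np.round(Rt.T@(w-p)*1000,1))
E
python3 - <<'E'
from h import *
print(ctrl.camera_params("wrist")["mount"])
show("w1")
E
```

```text
[[ 1.04692802e-03 -9.44808924e-01 -3.27620209e-01  8.45373742e-02]
 [ 9.99999394e-01  8.77395205e-04  6.65272036e-04 -8.61699891e-04]
 [-3.41102556e-04 -3.27620707e-01  9.44809270e-01 -1.66722987e-01]
 [ 0.00000000e+00  0.00000000e+00  0.00000000e+00  1.00000000e+00]]
2.475 [0.46383607 0.07262624 0.20686211] yaw x -166.66100690281326 open 0.0019461436410071968 F [-0.6513411  -0.70467962 -0.15022825] z [ 1.41412405e-04 -3.11225157e-05 -9.99999990e-01]
on_key_top 0.65 [186. 219.] 415 23 21 [ 0.5174 -0.0214  0.05  ] tool mm [ -30.4 -103.8  156.9]
unit_key_top 0.6 [129. 218.] 289 18 17 [ 0.5324 -0.0889  0.05  ] tool mm [ -29.4 -173.   156.9]
unit_key_top 0.19 [187. 222.] 396 22 21 [ 0.5197 -0.0199  0.05  ] tool mm [ -33.  -102.9  156.9]
timer_key_top 0.79 [ 87. 220.] 444 31 14 [ 0.5484 -0.1469  0.05  ] tool mm [ -31.6 -233.1  156.9]
timer_key_top 0.51 [ 12. 139.] 1184 26 54 [ 0.4683 -0.2812  0.05  ] tool mm [  77.3 -345.3  156.9]
```

View pics/w1.png

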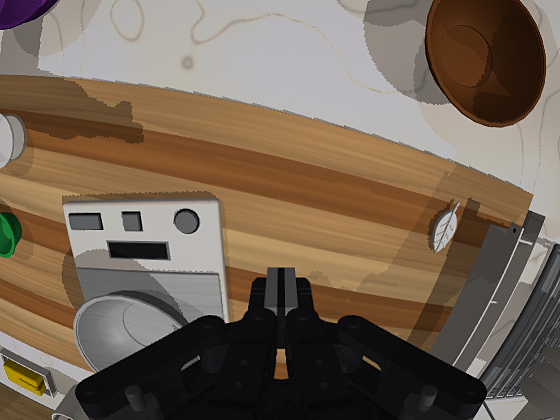

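The wrist view shows the keys at about (186,219), (131,220) and (87,220), lined up with the tool, and they match the top-camera estimates. I'm going over the on key.

apply_moves:
  moves:
    - {"jaw":0,"offset":[-15,-52,0],"rot":[0,0,0]}
    - {"jaw":0,"offset":[-15,-52,0],"rot":[0,0,0]}
    - {"jaw":0,"offset":[0,0,50],"rot":[0,0,0]}
    - {"jaw":0,"offset":[0,0,50],"rot":[0,0,0]}
    - {"jaw":0,"offset":[0,0,25],"rot":[0,0,0]}

```text
time_s: 3.3
eef_pos: [0.5153, -0.0213, 0.0788]
eef_rot: [-0.002, -0.117, 0.993, 0.001]
wrist_force: [0.1, -0.7, 0.0]
opening: -0.003
grasp_force: 0.0
```

```bash
python3 - <<'E'
from h import *
show("w2")
E
```

```text
3.3 [ 0.51528654 -0.02128503  0.07878539] yaw x -166.60460886582607 open -0.003363046869715352 F [ 0.06324653 -0.74215795  0.01013605] z [-0.00415549  0.00119593 -0.99999065]
on_key_top 0.7 [278. 248.] 1096 37 36 [ 0.5207 -0.0221  0.05  ] tool mm [-5.2 -2.1 28.8]
unit_key_top 0.7 [181. 244.] 769 29 28 [ 0.5338 -0.087   0.05  ] tool mm [ -2.9 -68.3  28.6]
timer_key_top 0.83 [103. 245.] 1261 55 26 [ 0.5503 -0.1473  0.05  ] tool mm [  -5.  -130.8   28.5]
```

View pics/w2.png

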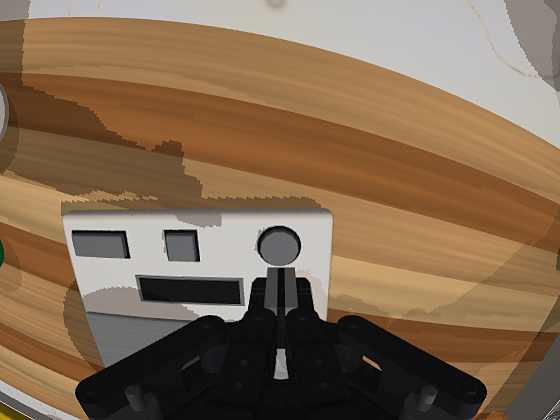

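The on key at (278,248) sits just beyond the fingertips, about 4 mm ahead. I'm correcting for that and descending close to it.

apply_moves:
  moves:
    - {"jaw":0,"offset":[-4,-1,0],"rot":[0,0,0]}
    - {"jaw":0,"offset":[0,0,12],"rot":[0,0,0]}
    - {"jaw":0,"offset":[0,0,12],"rot":[0,0,0]}
    - {"jaw":0,"offset":[0,0,0],"rot":[0,0,0]}
    - {"jaw":0,"offset":[0,0,0],"rot":[0,0,0]}

```text
time_s: 4.12
eef_pos: [0.5212, -0.0216, 0.0576]
eef_rot: [-0.0, -0.117, 0.993, 0.0]
wrist_force: [-0.6, -0.3, -0.3]
opening: 0.002
grasp_force: 0.0
```

apply_moves:
  moves:
    - {"jaw":0,"offset":[0,0,5],"rot":[0,0,0]}
    - {"jaw":0,"offset":[0,0,4],"rot":[0,0,0]}
    - {"jaw":0,"offset":[0,0,0],"rot":[0,0,0]}
    - {"jaw":0,"offset":[0,0,0],"rot":[0,0,0]}
    - {"jaw":0,"offset":[0,0,0],"rot":[0,0,0]}

```text
time_s: 4.75
eef_pos: [0.5215, -0.0216, 0.0489]
eef_rot: [0.0, -0.117, 0.993, -0.0]
wrist_force: [-0.7, -0.6, -0.0]
opening: 0.002
grasp_force: 0.0
```

apply_moves:
  moves:
    - {"jaw":0,"offset":[0,0,1.5],"rot":[0,0,0]}
    - {"jaw":0,"offset":[0,0,0],"rot":[0,0,0]}
    - {"jaw":0,"offset":[0,0,0],"rot":[0,0,0]}
    - {"jaw":0,"offset":[0,0,0],"rot":[0,0,0]}
    - {"jaw":0,"offset":[0,0,0],"rot":[0,0,0]}

```text
time_s: 5.38
eef_pos: [0.5213, -0.0216, 0.0473]
eef_rot: [0.0, -0.117, 0.993, -0.0]
wrist_force: [0.3, 0.1, 0.3]
opening: 0.002
grasp_force: 0.0
```

```bash
python3 - <<'E'
from h import *
show("w3")
im=cv2.imread("pics/w3.png");cv2.imwrite("pics/w3c.png",cv2.resize(im[200:340,180:380],None,fx=4,fy=4,interpolation=cv2.INTER_CUBIC))
im,d=ctrl.camera("scene");cv2.imwrite("pics/s3c.png",cv2.resize(im[130:260,180:310,::-1],None,fx=4.5,fy=4.5,interpolation=cv2.INTER_CUBIC))
E
```

```text
5.375 [ 0.52133886 -0.0215763   0.04731044] yaw x -166.53384038532448 open 0.0020241070199649804 F [0.27008324 0.1184192  0.32734756] z [ 1.09630175e-05 -3.09453999e-05 -9.99999999e-01]
on_key_top 0.6 [282. 254.] 1192 45 35 [ 0.5157 -0.0227  0.05  ] tool mm [ 5.7  0.3 -2.7]
on_key_top 0.3 [166. 257.] 1001 34 32 [ 0.5345 -0.0882  0.05  ] tool mm [  2.7 -67.9  -2.7]
unit_key_top 0.85 [167. 259.] 1008 34 32 [ 0.5358 -0.0875  0.05  ] tool mm [  1.3 -67.5  -2.7]
timer_key_top 0.69 [ 81. 254.] 1458 57 29 [ 0.5495 -0.1479  0.05  ] tool mm [   2.1 -129.4   -2.7]
timer_key_top 0.53 [167. 270.] 31917 307 166 [ 0.5428 -0.0868  0.05  ] tool mm [ -5.7 -68.4  -2.7]
```

View pics/w3c.png

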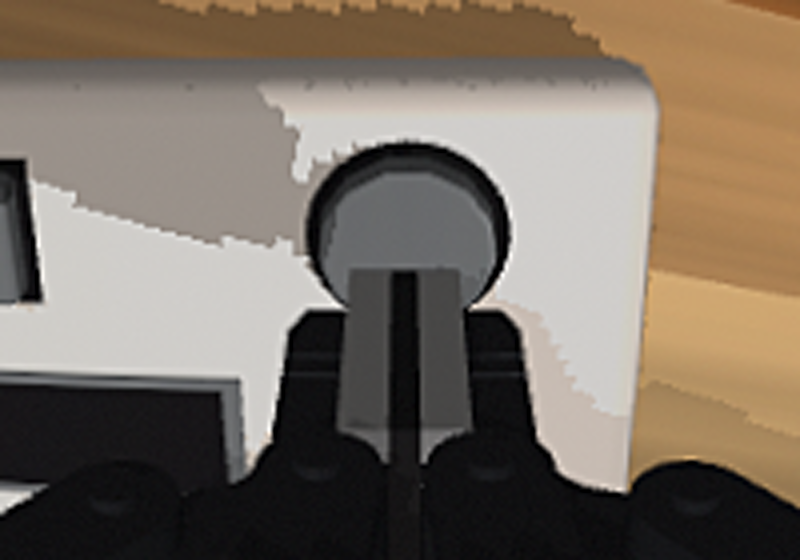

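View pics/s3c.png

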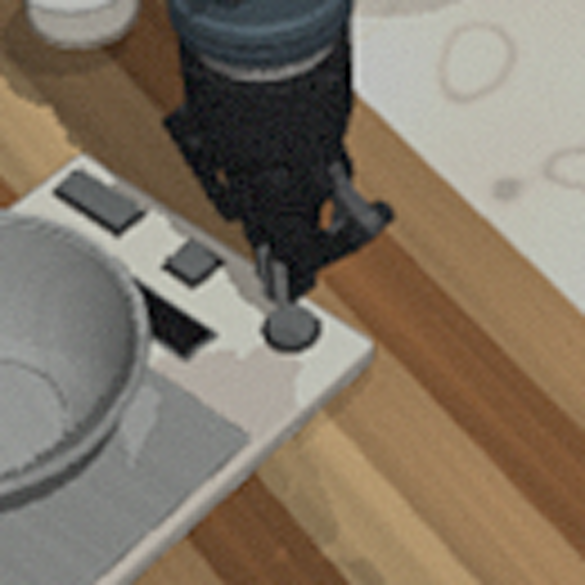

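Both views suggest the fingertip still hangs slightly above the key. The scene view has it on the robot side of the key and the wrist view has it on the far side. I'll check with the depth readings.

```bash
python3 - <<'E'
from h import *
o,Rt,p=tool()
c=ctrl.camera_params("wrist");K=np.array(c["K"]);M=np.array(c["mount"])
def proj(t):
    v=np.linalg.inv(M)@np.r_[np.array(t)/1000,1];v=v[:3];th=np.arctan2(np.hypot(v[0],v[1]),v[2]);n=v[:2]/np.hypot(v[0],v[1])
    return np.round([K[0,2]+K[0,0]*th*n[0],K[1,2]+K[1,1]*th*n[1]],1)
for t in ([0,0,0],[11,0,0],[11,0,-5],[11,0,-10]): print(t,proj(t))
im,d=ctrl.camera("wrist")
print("wrist depth"); 
for (u,v) in ((270,262),(282,255),(282,240),(272,269),(272,272),(290,269),(290,280),(310,240)):
    z=d[v,u];a=np.array([(u-K[0,2])/K[0,0],(v-K[1,2])/K[1,1]]);th=np.linalg.norm(a)
    X=np.r_[a/th*np.tan(th)*z,z];print((u,v),np.round((M[:3,:3]@X+M[:3,3])*1000,1))
im,d=ctrl.camera("scene")
for (u,v) in ((242,193),(242,195),(242,197),(239,190),(244,203),(246,206)):print((u,v),im[v,u],np.round(world("scene",d,(u,v)),4))
E
```

```text
[0, 0, 0] [281.9 261.1]
[11, 0, 0] [281.9 243.5]
[11, 0, -5] [282.  247.2]
[11, 0, -10] [282.  251.1]
wrist depth
(270, 262) [ 0.4 -6.7 -2.1]
(282, 255) [ 4.8  0.  -1.9]
(282, 240) [11.9  0.   3. ]
(272, 269) [ 11.3  -4.8 -30.6]
(272, 272) [ 10.7  -4.8 -32.6]
(290, 269) [ 10.6   3.7 -29.3]
(290, 280) [ 10.7   3.5 -40. ]
(310, 240) [11.1 16.1  4.7]
(242, 193) [98 98 95] [ 0.5302 -0.0113  0.0919]
(242, 195) [96 98 93] [ 0.5307 -0.0113  0.0857]
(242, 197) [91 93 89] [ 0.531  -0.0116  0.0789]
(239, 190) [54 50 52] [ 0.5317 -0.0205  0.0944]
(244, 203) [89 92 93] [ 0.5251 -0.0155  0.0503]
(246, 206) [64 67 67] [ 0.5262 -0.006   0.0498]
```

```bash
python3 - <<'E'
from h import *
o,Rt,p=tool();print(ctrl.pinch_z,p)
im,d=ctrl.camera("scene");P=ctrl.camera_params("scene");K=np.array(P["K"]);T=np.array(P["cam_to_world"])
v,u=np.mgrid[0:420,0:560];X=np.stack([(u-K[0,2])/K[0,0]*d,(v-K[1,2])/K[1,1]*d,d],-1)[d>0]
W=X@T[:3,:3].T+T[:3,3];t=(W-p)@Rt*1000
for a in range(-130,0,8):
    m=(t[:,2]>=a)&(t[:,2]<a+8)&(abs(t[:,0])<55)&(abs(t[:,1])<75)&(W[:,2]>.056)
    # exclude the bowl: bowl top .114
    if m.sum():print(a,m.sum(),"x",np.percentile(t[m,0],[0,5,50,100]).round(),"y",np.percentile(t[m,1],[0,5,95,100]).round())
# rim nearest distance in scale frame
m=(W[:,2]>.095)&(W[:,2]<.117)&(np.hypot(W[:,0]-.66,W[:,1]+.075)<.12)&(t[:,0]<-40)
print("rim max tool x vs TCP", np.percentile(t[m,0],[95,99,100]).round(1), t[m][np.argmax(t[m,0])].round())
E
```

```text
0.0187 [ 0.52129986 -0.02158517  0.04727275]
-130 83 x [-21. -20. -11.   6.] y [-17. -10.  51.  54.]
-122 152 x [-22. -19.  -9.  11.] y [-57. -54.  62.  65.]
-114 107 x [-18. -18. -11.  10.] y [-60. -49.  63.  65.]
-106 87 x [-19. -18. -13.  -4.] y [-55. -47.  52.  58.]
-98 85 x [-19. -18. -12.  -0.] y [-50. -43.  48.  52.]
-90 55 x [-17. -16. -12.  11.] y [-40. -36.  40.  43.]
-82 90 x [-14. -13. -11.  12.] y [-37. -31.  33.  40.]
-74 40 x [-15. -14. -12.  11.] y [-27. -20.  30.  33.]
-66 18 x [-13. -13. -11.  -6.] y [-4. -3. 16. 17.]
-58 19 x [-12. -12.  -8.  -1.] y [-4. -1. 16. 16.]
-50 34 x [-13. -13.  -9.   5.] y [-12. -10.  16.  17.]
-42 28 x [-12. -12.  -8.   6.] y [-10.  -3.  16.  17.]
-34 15 x [-13. -12. -10.  -0.] y [-6. -2. 15. 15.]
-26 3 x [-10. -10.  -9.  -6.] y [-4. -2.  7.  8.]
rim max tool x vs TCP [-65.8 -62.4 -58.9] [-59. -78. -63.]
```

The whole gripper stands about 29 mm higher than the reported TCP suggests, so the tips are about 26 mm above the key. The bowl rim is still well clear. I'm descending by force.

apply_moves:
  moves:
    - {"jaw":0,"offset":[0,0,8],"rot":[0,0,0]}
    - {"jaw":0,"offset":[0,0,8],"rot":[0,0,0]}
    - {"jaw":0,"offset":[0,0,5],"rot":[0,0,0]}
    - {"jaw":0,"offset":[0,0,0],"rot":[0,0,0]}
    - {"jaw":0,"offset":[0,0,0],"rot":[0,0,0]}

```text
time_s: 6.4
eef_pos: [0.5214, -0.0216, 0.0263]
eef_rot: [0.0, -0.117, 0.993, -0.0]
wrist_force: [-0.7, 0.6, 0.2]
opening: -0.002
grasp_force: 0.0
```

```bash
python3 - <<'E'
from h import *
show("w4")
a=cv2.imread("pics/w4.png")
im,d=ctrl.camera("scene")
a=cv2.resize(a[200:320,200:360],(533,400),interpolation=cv2.INTER_CUBIC);b=cv2.resize(im[160:230,215:265,::-1],(266,400),interpolation=cv2.INTER_CUBIC)
cv2.imwrite("pics/c4.png",np.hstack([a,b]))
E
```

```text
6.4 [ 0.52139683 -0.02161453  0.02628792] yaw x -166.53582087578903 open -0.0018576123777096574 F [-0.74646489  0.59401967  0.15208004] z [ 5.47479445e-05 -2.96789188e-05 -9.99999998e-01]
on_key_top 0.67 [281. 264.] 537 48 21 [ 0.5112 -0.0248  0.05  ] tool mm [ 10.7  -0.7 -23.7]
unit_key_top 0.78 [156. 273.] 1261 39 36 [ 0.5334 -0.087   0.05  ] tool mm [  3.6 -66.4 -23.7]
unit_key_top 0.27 [ 62. 269.] 1692 62 32 [ 0.5502 -0.15    0.05  ] tool mm [   1.8 -131.5  -23.7]
timer_key_top 0.82 [ 66. 269.] 1689 64 33 [ 0.5494 -0.1469  0.05  ] tool mm [   1.9 -128.3  -23.7]
```

View pics/c4.png

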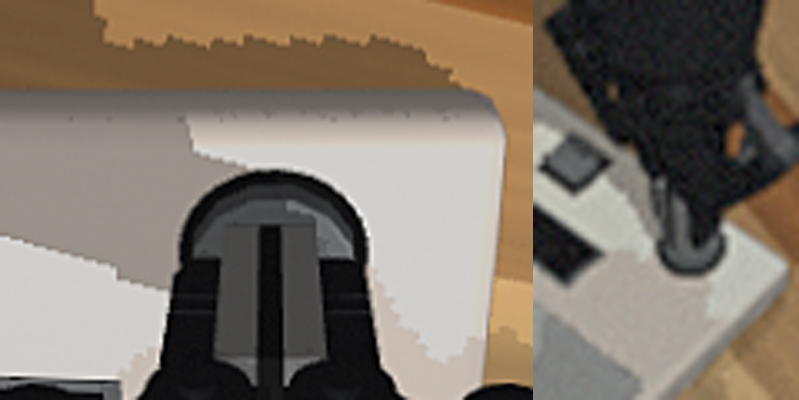

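The fingertips are centred just above the on key in both crops. I'm pressing in small steps.

apply_moves:
  moves:
    - {"jaw":0,"offset":[0,0,3],"rot":[0,0,0]}
    - {"jaw":0,"offset":[0,0,2],"rot":[0,0,0]}
    - {"jaw":0,"offset":[0,0,0],"rot":[0,0,0]}
    - {"jaw":0,"offset":[0,0,0],"rot":[0,0,0]}
    - {"jaw":0,"offset":[0,0,0],"rot":[0,0,0]}

```text
time_s: 7.28
eef_pos: [0.5217, -0.0217, 0.0218]
eef_rot: [0.0, -0.117, 0.993, -0.0]
wrist_force: [-1.8, 0.7, 5.5]
opening: 0.002
grasp_force: 2.8
```

5.5 N reached, about 3.4 mm down, so the on key is tapped. I'm lifting off and moving to the unit key.

apply_moves:
  moves:
    - {"jaw":0,"offset":[0,0,-10],"rot":[0,0,0]}
    - {"jaw":0,"offset":[0,0,-10],"rot":[0,0,0]}
    - {"jaw":0,"offset":[0,0,0],"rot":[0,0,0]}
    - {"jaw":0,"offset":[1,-34,0],"rot":[0,0,0]}
    - {"jaw":0,"offset":[1,-34,0],"rot":[0,0,0]}

```text
time_s: 7.9
eef_pos: [0.5351, -0.0885, 0.0411]
eef_rot: [-0.0, -0.118, 0.993, 0.0]
wrist_force: [0.1, 0.5, 0.2]
opening: 0.0
grasp_force: 0.0
```

apply_moves:
  moves:
    - {"jaw":0,"offset":[0,0,0],"rot":[0,0,0]}
    - {"jaw":0,"offset":[0,0,0],"rot":[0,0,0]}
    - {"jaw":0,"offset":[0,0,7],"rot":[0,0,0]}
    - {"jaw":0,"offset":[0,0,6],"rot":[0,0,0]}
    - {"jaw":0,"offset":[0,0,0],"rot":[0,0,0]}

```text
time_s: 8.52
eef_pos: [0.5345, -0.0874, 0.0274]
eef_rot: [-0.001, -0.118, 0.993, 0.0]
wrist_force: [-1.1, -0.9, -0.4]
opening: -0.001
grasp_force: 0.0
```

```bash
python3 - <<'E'
from h import *
show("w5")
a=cv2.imread("pics/w5.png")
im,d=ctrl.camera("scene")
a=cv2.resize(a[200:320,200:360],(533,400),interpolation=cv2.INTER_CUBIC);b=cv2.resize(im[150:220,200:250,::-1],(266,400),interpolation=cv2.INTER_CUBIC)
cv2.imwrite("pics/c5.png",np.hstack([a,b]))
E
```

```text
8.525 [ 0.53445641 -0.0874093   0.02737711] yaw x -166.4937674224758 open -0.0014470641696410493 F [-1.13102224 -0.91255514 -0.36127006] z [-1.66076426e-03  6.74575434e-04 -9.99998393e-01]
on_key_top 0.82 [402. 276.] 1510 43 44 [ 0.5185 -0.0256  0.05  ] tool mm [  1.1  63.8 -22.6]
unit_key_top 0.77 [275. 265.] 228 39 12 [ 0.5262 -0.0933  0.05  ] tool mm [  9.5  -3.7 -22.6]
timer_key_top 0.88 [161. 280.] 2525 81 36 [ 0.5509 -0.1503  0.05  ] tool mm [ -1.3 -65.  -22.7]
```

View pics/c5.png

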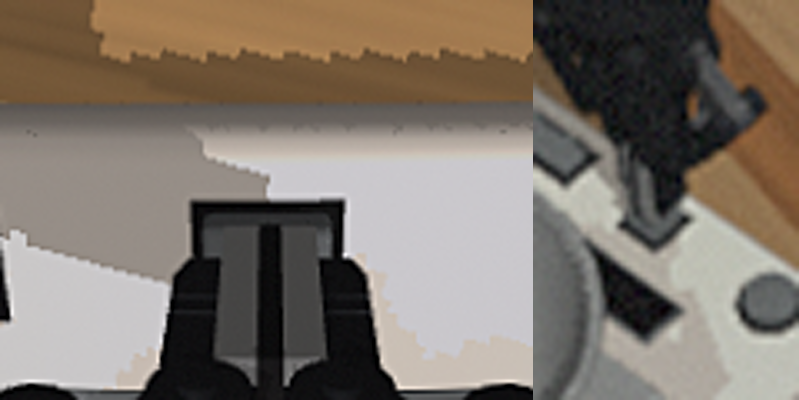

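The fingers are centred on the unit key, and the on key looks fully up. I'm pressing the unit key.

apply_moves:
  moves:
    - {"jaw":0,"offset":[0,0,3],"rot":[0,0,0]}
    - {"jaw":0,"offset":[0,0,2.5],"rot":[0,0,0]}
    - {"jaw":0,"offset":[0,0,0],"rot":[0,0,0]}
    - {"jaw":0,"offset":[0,0,0],"rot":[0,0,0]}
    - {"jaw":0,"offset":[0,0,0],"rot":[0,0,0]}

```text
time_s: 9.4
eef_pos: [0.5356, -0.0883, 0.0231]
eef_rot: [0.0, -0.117, 0.993, -0.0]
wrist_force: [0.8, -0.5, 3.7]
opening: -0.004
grasp_force: 2.2
```

apply_moves:
  moves:
    - {"jaw":0,"offset":[0,0,1.7],"rot":[0,0,0]}
    - {"jaw":0,"offset":[0,0,0],"rot":[0,0,0]}
    - {"jaw":0,"offset":[0,0,0],"rot":[0,0,0]}
    - {"jaw":0,"offset":[0,0,0],"rot":[0,0,0]}
    - {"jaw":0,"offset":[0,0,0],"rot":[0,0,0]}

```text
time_s: 10.02
eef_pos: [0.5356, -0.0884, 0.0215]
eef_rot: [0.0, -0.117, 0.993, -0.0]
wrist_force: [-0.3, 1.3, 5.5]
opening: 0.0
grasp_force: 3.0
```

Unit key tapped at 5.5 N. Next is the timer key.

apply_moves:
  moves:
    - {"jaw":0,"offset":[0,0,-10],"rot":[0,0,0]}
    - {"jaw":0,"offset":[0,0,-10],"rot":[0,0,0]}
    - {"jaw":0,"offset":[0,0,0],"rot":[0,0,0]}
    - {"jaw":0,"offset":[0,-34,0],"rot":[0,0,0]}
    - {"jaw":0,"offset":[0,-33,0],"rot":[0,0,0]}

```text
time_s: 10.65
eef_pos: [0.5506, -0.1536, 0.0408]
eef_rot: [-0.0, -0.118, 0.993, 0.0]
wrist_force: [0.2, 0.2, 0.0]
opening: -0.0
grasp_force: 0.0
```

apply_moves:
  moves:
    - {"jaw":0,"offset":[0,0,0],"rot":[0,0,0]}
    - {"jaw":0,"offset":[0,0,0],"rot":[0,0,0]}
    - {"jaw":0,"offset":[0,0,7],"rot":[0,0,0]}
    - {"jaw":0,"offset":[0,0,6],"rot":[0,0,0]}
    - {"jaw":0,"offset":[0,0,0],"rot":[0,0,0]}

```text
time_s: 11.28
eef_pos: [0.5501, -0.1525, 0.0271]
eef_rot: [-0.001, -0.118, 0.993, 0.001]
wrist_force: [1.4, -0.3, 1.2]
opening: -0.001
grasp_force: 0.0
```

```bash
python3 - <<'E'
from h import *
show("w6")
a=cv2.imread("pics/w6.png")
im,d=ctrl.camera("scene")
a=cv2.resize(a[200:320,200:360],(533,400),interpolation=cv2.INTER_CUBIC);b=cv2.resize(im[145:215,185:235,::-1],(266,400),interpolation=cv2.INTER_CUBIC)
cv2.imwrite("pics/c6.png",np.hstack([a,b]))
E
```

```text
11.275 [ 0.55006253 -0.15247645  0.02711266] yaw x -166.49969618205424 open -0.0010183773558182956 F [ 1.37291765 -0.30859108  1.23850909] z [-1.65627400e-03  8.84458827e-04 -9.99998237e-01]
on_key_top 0.79 [498. 272.] 996 34 38 [ 0.5201 -0.0254  0.05  ] tool mm [ -0.5 130.6 -22.7]
unit_key_top 0.88 [398. 276.] 1198 39 35 [ 0.5345 -0.0929  0.05  ] tool mm [  1.3  61.6 -22.8]
timer_key_top 0.92 [263. 275.] 1369 88 34 [ 0.549  -0.1629  0.05  ] tool mm [  3.5  -9.8 -22.9]
```

View pics/c6.png

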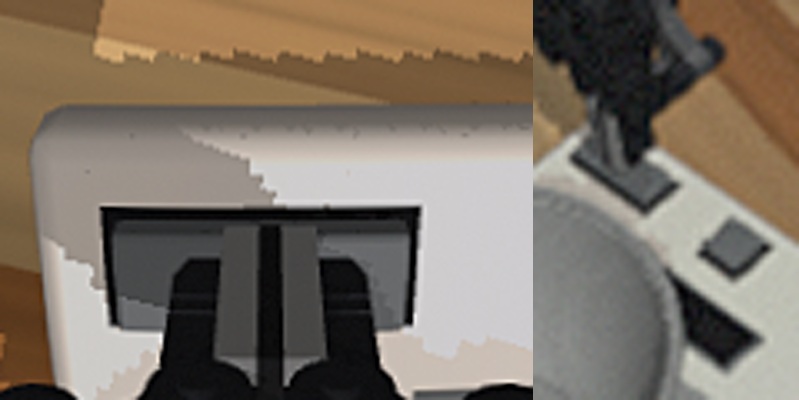

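The fingers are centred on the timer key, and the other keys are up. I'm pressing it.

apply_moves:
  moves:
    - {"jaw":0,"offset":[0,0,3],"rot":[0,0,0]}
    - {"jaw":0,"offset":[0,0,3.5],"rot":[0,0,0]}
    - {"jaw":0,"offset":[0,0,0],"rot":[0,0,0]}
    - {"jaw":0,"offset":[0,0,0],"rot":[0,0,0]}
    - {"jaw":0,"offset":[0,0,0],"rot":[0,0,0]}

```text
time_s: 12.15
eef_pos: [0.5513, -0.1536, 0.0221]
eef_rot: [0.0, -0.117, 0.993, -0.0]
wrist_force: [-1.3, -0.2, 5.5]
opening: -0.002
grasp_force: 2.7
```

Timer key tapped at 5.5 N. I'm lifting clear: up first, then back toward the robot.

apply_moves:
  moves:
    - {"jaw":0,"offset":[0,0,-10],"rot":[0,0,0]}
    - {"jaw":0,"offset":[0,0,-40],"rot":[0,0,0]}
    - {"jaw":0,"offset":[0,0,-50],"rot":[0,0,0]}
    - {"jaw":0,"offset":[0,0,-50],"rot":[0,0,0]}
    - {"jaw":0,"offset":[40,0,-20],"rot":[0,0,0]}

```text
time_s: 12.78
eef_pos: [0.5142, -0.1634, 0.1957]
eef_rot: [0.003, -0.118, 0.993, -0.002]
wrist_force: [0.9, -0.8, -0.5]
opening: -0.004
grasp_force: 0.0
```

apply_moves:
  moves:
    - {"jaw":0,"offset":[50,0,0],"rot":[0,0,0]}
    - {"jaw":0,"offset":[50,0,0],"rot":[0,0,0]}
    - {"jaw":0,"offset":[0,0,0],"rot":[0,0,0]}
    - {"jaw":0,"offset":[0,0,0],"rot":[0,0,0]}
    - {"jaw":0,"offset":[0,0,0],"rot":[0,0,0]}

```text
time_s: 13.4
eef_pos: [0.4155, -0.1859, 0.1918]
eef_rot: [0.0, -0.118, 0.993, -0.0]
wrist_force: [0.1, -0.6, -0.6]
opening: -0.003
grasp_force: 0.0
```

```bash
python3 - <<'E'
from h import *
o,Rt,p=tool();print(p,o["wrist_force"])
im,d=ctrl.camera("scene");a=cv2.imread("pics/scene0.png");b=im[:,:,::-1]
print("scene diff over scale/bowl",np.abs(a[165:280,115:265].astype(int)-b[165:280,115:265]).mean())
im,d=ctrl.camera("top")
for n in ("on_key_top","unit_key_top","timer_key_top"):
    for r in ctrl.outline_of("top",n)[:1]:
        ys,xs=np.where(r["region"]);print(n,r["position"],np.round(world("top",d,r["position"]),4))
cv2.imwrite("pics/end.png",np.hstack([cv2.resize(b[140:290,110:280],(453,400)),cv2.resize(im[40:200,240:380,::-1],(346,400))]))
E
```

```text
[ 0.41550163 -0.18585914  0.19178921] [ 0.08149605 -0.55160753 -0.57637103]
scene diff over scale/bowl 5.808618357487923
on_key_top [293.0, 171.2] [ 0.5187 -0.0225  0.0521]
unit_key_top [322.2, 166.2] [ 0.5314 -0.0859  0.052 ]
timer_key_top [353.8, 157.2] [ 0.5527 -0.1545  0.054 ]
```

View pics/end.png

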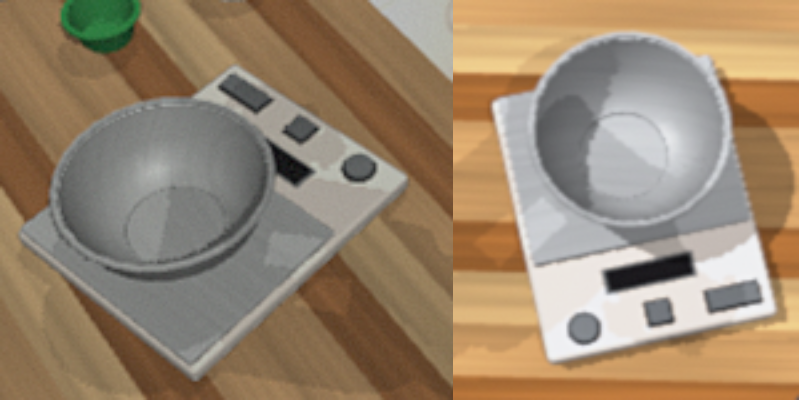

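The scale and bowl haven't moved, all three keys are up, and the arm is clear. Handing in.

```bash
python3 -c "
from bench import ctrl
print(ctrl.hand_in())"
```

```text
the job is handed in; nothing more can be done
None
```

I tapped the on, unit and timer keys in that order at about 5.5 N each; in the final pictures all keys are up, the scale and bowl look unmoved, and the arm is clear; the job is handed in.

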